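# Open the secret drawer of the pink keepsake box

### The job

On the wardrobe shelf stand two keepsake boxes, a pink one and a dark grey one. On the pink one, push the ridged cover along the groove in the box's edge until the hidden recess under it lies open, then go down into the recess and press the brass catch fully down, so that the secret drawer slides out; then take the hand away. Leave the grey box's cover where it is.

Things in the scene. Friction and masses are not known exactly. Their poses are not given: they have to be found in the camera images.
- pink_box: fixed pink keepsake box, own x 130 x own y 230 x 75 mm high; origin: centre of its underside, z up. An open groove runs along its top edge on the own +x side, away from the robot: own x 15 to 65 mm (open to +x), own y -111 to 111 mm, floor 61 mm above the shelf, 14 mm under the box's top. It is bare from y -111 mm to the cover, so closed fingertips fit there. Nothing near it stands above the box's top
- pink_cover (a joint): ridged paler pink cover block, 47 x 72 x 14 mm, in the groove, top flush with the box: m moved along the pink box's own +y, 0 closed to 0.074; starts at 0 to 0.008. At 0 it spans own y -37 to 35 mm; push its -37 mm end towards +y. Resists with about 1.5 N, stays where left; from 0.068 the whole recess is open
- pink_recess (a point): fixed point at the middle of the recess hidden under the pink cover, on the unpressed catch's top, 55 mm above the shelf (6 mm below the groove's floor). Axes as the box's. The recess is 46 mm (x) by 64 mm (y); a brass catch plate 42 x 60 mm fills it, can be pressed anywhere, goes straight down 8 mm against about 5 N and stays down
- pink_drawer (a joint): secret drawer of the pink box, low in its own +x face: m slid out along own +x, 0 shut to 0.032 fully out; no handle: the catch drives it, 4 mm for each mm the catch goes down, and it stays out
- grey_cover (a joint): cover of the dark grey lookalike box (same build and size, paler grey cover), m from closed; to be left where it is

How it is judged:
On the way, in this order (a step that is already met when the one before it is completed fails the run):
1. the pink cover is slid at least 25 mm while the drawer is still shut (value of joint pink_cover above 0.025 m and value of joint pink_drawer below 0.004 m), for 0.05 s.
2. the catch is pressed and the drawer slides out at least 24 mm (value of joint pink_drawer above 0.024 m), for 0.1 s.
At the end, for the whole second after the job is handed in: the pink box's cover stands at least 25 mm along its groove, its drawer is out by at least 24 mm and at rest, and the grey box's cover is less than 20 mm from closed (value of joint pink_cover above 0.025 m and value of joint pink_drawer above 0.024 m and velocity of joint pink_drawer between -0.01 and 0.01 m/s and value of joint grey_cover below 0.02 m); the robot touches nothing.
It fails at once if the grey box's cover is slid to 20 mm or more (value of joint grey_cover above 0.02 m).
It also fails if it takes over 29 s, if anything falls off the work surface, if the arm or the gripper's body presses on something with over 40 N, if the wrist force passes 120 N, or if a joint passes its speed limit or range.

### The arm

A 6-joint arm with a two-finger parallel gripper is mounted at the origin on the work surface. World frame = base frame: x ahead of the robot, y to its left, z up, the work surface at z = 0. Lengths are in m, angles in rad, forces in N, time in s.
With the tool pointing down it reaches from about 0.425 to 0.95 m from the base axis. Payload 14.7 kg.
Tool frame: the origin (TCP) lies midway between the tips of the shut fingers; the grasp point (between the pads) lies behind it (env.hold_point_z is the z of the grasp point in the tool frame, in m); z points along the fingers, y is the line along which they close (so a half turn about z gives the same grasp; the last joint's range is limited). The gripper opens to 85 mm and grips with 20 to 120 N. Pads are 22 mm wide; open, the fingers measure 114 mm over their backs; the gripper's body (76 mm by 85 mm) begins 54 mm behind the grasp point. The pads swing forward as they close: fully open they stand 13 mm farther back than shut.
Start: joints at [1.164, 0.48, 1.596, -0, 1.065, -0.047], TCP at [0.229, 0.608, 0.231] pointing down, gripper open.
Joint ranges: [-2.75, 2.75], [-0.82, 2.05], [0.23, 2.67], [-1.56, 4.7], [0.09, 2.69], [-2.92, 2.92]. Speed limits (rad/s): [1.89, 1.89, 2.39, 3.01, 3.01, 3.01].

### API

Orientations are given as a unit quaternion [w, x, y, z].
In Python, from cell import env gives the robot as it stands.
- The arm moves only by the shell command python3 -m handwheel 'ROWS'. ROWS is JSON, a list of rows, each a list of 7 numbers: the shift along the tool's x, y, z each as a share of 0.5 m, from -1 to 1, then the turn, a rotation vector about the tool's x, y, z each as a share of 45 degrees, from -1 to 1, then the closure, from -1 (fully open) to 1 (shut). In form: [[x, y, z, rx, ry, rz, claw], ...]. A call has 1 to 10 rows; each row is the pose to reach, as a shift and turn from the pose commanded when the call began, along the tool's axes at that moment; what a row does not reach only later rows make up. A row lasts 1/10 s, in which the tool goes at most 50 mm and 8.59 degrees, less where a joint would pass 70% of its speed; a pose out of reach is approached as far as the arm can. A call with a number of a shift or a turn outside -1 to 1 is refused whole. A call with a gripper value outside its range is refused whole. The fingers move at their own pace and stop on an object; the grip force is fixed at half the most. Time passes only in rows, so rows that repeat a pose let the fingers close. It gives the time, the measured TCP pose, the force, the opening and the grip force at its end, in the units of the state.
- env.sense(): the state, without advancing time (a new reading comes with each control period).
- env.read_camera(name): name is "scene" or "top" or "wrist"; returns (picture, depth): 420x560x3 uint8, red, green, blue; 420x560 float32, m along the optical axis (not along the pixel's ray), 0 where there is no reading.
- env.calibration(name): a dict with "fx", "fy", "cx", "cy" (pixels), "origin" and "attitude" of the camera in the world. Camera axes: x right, y up, looking along -z (the intrinsics and any distortion apply to the point x, -y, -z); pixel columns grow to the right and rows downward; lengths in m; the calibration is good to about 2 mm. A picture is of the moment at which its call begins: read the wrist's pose just before it. calibration takes no time and is no camera call; for the wrist camera it gives the pose at the moment of the call.
- env.finish_job(): hands the job in; it is judged then, once.
Trained networks look in the newest picture that a camera, given by its name, has taken for a name from the list of things; names that differ only in an ending like _2 or _b are one class to them, and where a whole thing is asked for, a point or a joint stands for the part that bears it (a point fixed in the world has none). Each returns a list of dicts, best first, with "conf" (0 to 1); they miss things now and then, are a little off and sometimes report something else, mostly with a low value. They report only what shows in the picture. A call takes as long as a camera call.
- env.masks_of(camera, thing): "pixels" (420x560 bool, what is visible of it) and "rect" ([left, top, right, bottom] in pixels, round what is visible of it).
The state is a dict: "clock": time; "qpos": joint angles; "dq": joint speeds; "effort": joint torques, N m; "position": TCP position; "orientation": TCP orientation; "wrist_force": force on the tool from outside, world axes, zero at the start; "wrist_torque": the same for the moment, N m; "opening": finger opening in m; "gripper_force": force on a finger pad.
Only numpy, scipy, OpenCV 4.12 (cv2) and the standard library are available. Lean on these libraries where they do the work, as an engineer would, in place of code of your own. Each camera call takes 0.05 s, during which the arm holds its last target. There are 200 camera calls.

## Working session

There is one attempt and no reset: what is moved stays moved. The work goes in short steps, Python scripts to look and compute and a shell command to move; the robot and the scene stay as the last step left them, time stands still between calls to the robot, and variables do not carry over. Pictures are saved under pics/ and viewed, at most 10 in all, crops included, and the job is handed in when it is done.

```bash
mkdir -p pics
cat > h.py <<'E'
import numpy as np, cv2
from cell import env
from scipy.spatial.transform import Rotation as R
def rot(a):
    a=np.array(a,float)
    if a.shape==(3,3): return a
    return R.from_quat([a[1],a[2],a[3],a[0]]).as_matrix()
def cloud(d,c):
    v,u=np.mgrid[0:d.shape[0],0:d.shape[1]]
    p=np.stack([(u-c['cx'])/c['fx']*d,-(v-c['cy'])/c['fy']*d,-d],-1)
    return p@rot(c['attitude']).T+np.array(c['origin'])
def look(n,f):
    c=env.calibration(n); im,d=env.read_camera(n)
    cv2.imwrite(f,im[...,::-1]); return im,d,c,cloud(d,c)
E
python3 - <<'E'
from h import *
for n in ['top','scene']:
    im,d,c,P=look(n,f'pics/{n}1.png'); print(n,c)
    for t in ['pink_box','pink_cover','grey_cover']:
        for m in env.masks_of(n,t)[:2]:
            k=m['pixels']&(d>0); p=P[k]
            if len(p)<10: continue
            zt=np.percentile(p[:,2],90); q=p[p[:,2]>zt-.006]
            r=cv2.minAreaRect((q[:,:2]*1000).astype(np.float32))
            print(t,round(m['conf'],2),m['rect'],'z',zt.round(4),'rect',np.round(r[0],1),np.round(r[1],1),round(r[2],1),'med',np.median(q,0).round(4))
E
```

```text
top {'fx': 460.28917566485285, 'fy': 460.28917566485285, 'cx': 278.1920049227476, 'cy': 218.66870914354035, 'origin': array([ 0.40760195, -0.00100467,  0.8441353 ]), 'attitude': array([ 0.71412316,  0.06946838, -0.06150396, -0.69384402])}
pink_box 0.72 [309.6, 209.6, 457.4, 295.9] z 0.0783 rect [ 496.9 -167.9] [129.7 230.9] 5.0 med [ 0.4792 -0.1661  0.0767]
pink_cover 0.6 [356.5, 219.7, 401.7, 243.7] z 0.0778 rect [ 536.  -160.6] [46.9 72.7] 3.7 med [ 0.5359 -0.1604  0.0761]
grey_cover 0.75 [144.9, 186.9, 192.6, 220.2] z 0.0778 rect [578.3 203.4] [48.1 72.2] 11.7 med [0.5782 0.2031 0.076 ]
scene {'fx': 395.94123392939855, 'fy': 395.94123392939855, 'cx': 282.6306649879543, 'cy': 209.80927800624633, 'origin': array([ 0.91350378, -0.28836031,  0.55602704]), 'attitude': array([0.83641743, 0.33744431, 0.16377718, 0.39964265])}
pink_box 0.6 [88.8, 187.2, 259.9, 338.2] z 0.0775 rect [ 495.6 -169.5] [132.2 230.9] 5.2 med [ 0.4864 -0.1784  0.0765]
grey_cover 0.87 [354.3, 156.9, 392.9, 190.3] z 0.077 rect [577.  200.3] [49.3 74. ] 12.0 med [0.5799 0.1975 0.0757]
grey_cover 0.32 [89.2, 184.7, 262.5, 336.5] z 0.0775 rect [ 495.6 -169.5] [132.2 231. ] 5.2 med [ 0.4863 -0.1783  0.0765]
```

View pics/top1.png

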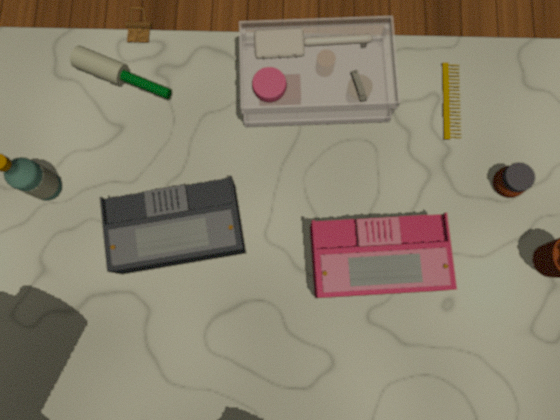

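Run:
```python
from h import *
s=env.sense(); print(s['clock'],s['position'],s['orientation'],env.hold_point_z); print(rot(s['orientation']).round(3))
c=np.array([.4965,-.1685])
for sg in (1,): 
    th=np.radians(5)*sg
    ex=np.array([np.cos(th),np.sin(th)]);ey=np.array([-ex[1],ex[0]])
    f=lambda x,y:(c+x*ex+y*ey).round(4)
    print('cover0',f(.0395,-.001),'pre',f(.040,-.075),'recess',f(.040,0))
    v=np.array([.536,-.1606])-c; print('cover own',v@ex,v@ey)
```

```text
0.4 [0.22879948 0.60833258 0.23120897] [-2.97433571e-05  1.78943168e-01  9.83859408e-01 -8.26775866e-05] -0.0187
[[-0.936  0.352 -0.   ]
 [ 0.352  0.936 -0.   ]
 [ 0.    -0.    -1.   ]]
cover0 [ 0.5359 -0.1661] pre [ 0.5429 -0.2397] recess [ 0.5363 -0.165 ]
cover own 0.04003822094233049 0.004427286276392307
```

The top view shows the pink box at columns 312–455, rows 215–295. Its cover sits at (378, 232), with bare groove to its right (−y). The measured sizes match those given, and the cover is at about 5 mm. I'll shut the fingers and turn the tool to yaw 95° on the way over.

```bash
python3 -m handwheel '[[-0.9,-0.53,0,0,0,0.889,1],[-0.9,-0.53,0,0,0,0.889,1],[-0.9,-0.53,0,0,0,0.889,1],[-0.9,-0.53,0,0,0,0.889,1],[-0.9,-0.53,0,0,0,0.889,1],[-0.9,-0.53,0,0,0,0.889,1],[-0.9,-0.53,0,0,0,0.889,1],[-0.9,-0.53,0,0,0,0.889,1],[-0.9,-0.53,0,0,0,0.889,1],[-0.9,-0.53,0,0,0,0.889,1]]'
cat > go.py <<'E'
import sys
from h import *
t=np.array([float(a) for a in sys.argv[1:4]]); yaw=np.radians(float(sys.argv[4]))
s=env.sense(); M=rot(s['orientation'])
T=np.array([[np.cos(yaw),np.sin(yaw),0],[np.sin(yaw),-np.cos(yaw),0],[0,0,-1]])
print('t',s['clock'],'pos',np.round(s['position'],4),'yaw',np.degrees(np.arctan2(M[1,0],M[0,0])),'q',np.round(s['qpos'],2),'F',np.round(s['wrist_force'],1))
print('shares',(M.T@(t-s['position'])/.5).round(4),(np.degrees(R.from_matrix(M.T@T).as_rotvec())/45).round(4))
E
python3 go.py .543 -.24 .14 95
```

```text
clock: 1.4
position: [0.5438, 0.2174, 0.2315]
orientation: [0.0, 0.505, 0.863, 0.0]
wrist_force: [0.0, 1.6, -0.3]
opening: -0.0001
gripper_force: 0.0
t 1.4 pos [0.5438 0.2174 0.2315] yaw 119.37643111328313 q [ 0.33  0.39  1.75  0.    1.   -0.18] F [ 0.   1.6 -0.3]
shares [-0.7963 -0.4503  0.1829] [ 6.000e-04 -1.000e-04  5.417e-01]
```

```bash
python3 -m handwheel '[[-0.8,-0.45,0.18,0,0,0.542,1],[-0.8,-0.45,0.18,0,0,0.542,1],[-0.8,-0.45,0.18,0,0,0.542,1],[-0.8,-0.45,0.18,0,0,0.542,1],[-0.8,-0.45,0.18,0,0,0.542,1],[-0.8,-0.45,0.18,0,0,0.542,1],[-0.8,-0.45,0.18,0,0,0.542,1],[-0.8,-0.45,0.18,0,0,0.542,1],[-0.8,-0.45,0.18,0,0,0.542,1],[-0.8,-0.45,0.18,0,0,0.542,1]]'
python3 -m handwheel '[[0,0,0,0,0,0,1],[0,0,0,0,0,0,1]]'
python3 go.py .543 -.24 .14 95
python3 - <<'E'
from h import *
im,d,c,P=look('wrist','pics/w1.png')
k=(P[...,2]>.07)&(P[...,2]<.082)&(d>0)
for t in ['pink_box','pink_cover']:
    for m in env.masks_of('wrist',t)[:1]:
        q=P[m['pixels']&k]; r=cv2.minAreaRect((q[:,:2]*1000).astype(np.float32)); print(t,m['conf'],r,np.median(q,0))
E
```

```text
clock: 2.4
position: [0.5425, -0.2438, 0.1405]
orientation: [0.0, 0.677, 0.736, -0.0]
wrist_force: [0.6, 0.8, 0.4]
opening: -0.0002
gripper_force: 0.0
clock: 2.6
position: [0.5427, -0.2393, 0.1413]
orientation: [-0.0, 0.676, 0.737, 0.0]
wrist_force: [-0.3, -0.5, 0.1]
opening: 0.0002
gripper_force: 0.0
t 2.6 pos [ 0.5427 -0.2393  0.1413] yaw 94.94581119867091 q [-0.47  0.51  1.81  0.    0.82 -0.55] F [-0.3 -0.5  0.1]
shares [-0.0015  0.0004  0.0025] [-0.0004 -0.0006 -0.0012]
pink_box 0.7 ((497.19921875, -188.58306884765625), (128.7758026123047, 189.463134765625), 4.888916015625) [ 0.48302864 -0.16885309  0.07738728]
pink_cover 0.64 ((535.2782592773438, -160.9063262939453), (48.17725372314453, 70.96092987060547), 4.888915061950684) [ 0.5356611  -0.15864865  0.07658068]
```

View pics/w1.png

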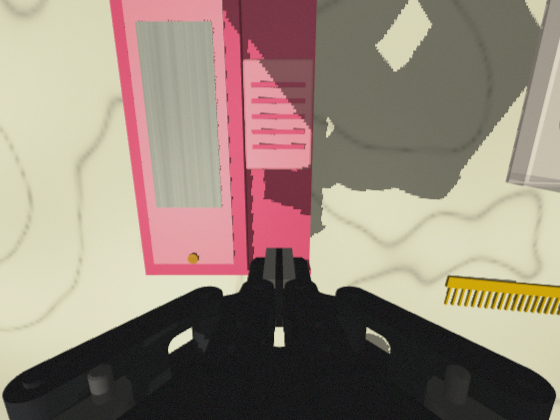

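The wrist view shows the closed tips at about (280, 250), centred over the bare groove (columns 245–312). The cover spans rows 60–168. Next I'll go down into the groove, then push.

```bash
python3 -m handwheel '[[0,0,0.05,0,0,0,1],[0,0,0.09,0,0,0,1],[0,0,0.12,0,0,0,1],[0,0,0.14,0,0,0,1],[0,0,0.148,0,0,0,1],[0,0,0.148,0,0,0,1],[0,0,0.148,0,0,0,1]]'
python3 go.py .543 -.24 .067 95
```

```text
clock: 3.45
position: [0.5434, -0.2397, 0.068]
orientation: [0.0, 0.676, 0.737, 0.0]
wrist_force: [-0.7, 0.8, 1.0]
opening: -0.0001
gripper_force: 0.0
t 3.45 pos [ 0.5434 -0.2397  0.068 ] yaw 95.00706683850079 q [-0.47  0.61  1.86 -0.    0.67 -0.55] F [-0.7  0.8  1. ]
shares [-0.0005 -0.0008  0.0019] [0.0009 0.0006 0.0002]
```

```bash
python3 -m handwheel '[[0.03,0,0.003,0,0,0,1],[0.055,0,0.003,0,0,0,1],[0.075,0,0.003,0,0,0,1],[0.095,0,0.003,0,0,0,1],[0.115,0,0.003,0,0,0,1],[0.135,0,0.003,0,0,0,1],[0.155,0,0.003,0,0,0,1],[0.175,0,0.003,0,0,0,1],[0.188,0,0.003,0,0,0,1],[0.196,0,0.003,0,0,0,1]]'
python3 -m handwheel '[[0,0,0,0,0,0,1],[0,0,0,0,0,0,1]]'
python3 go.py .5343 -.1421 .067 95
```

```text
clock: 4.45
position: [0.5344, -0.1414, 0.0658]
orientation: [0.0, 0.676, 0.737, 0.0]
wrist_force: [-1.3, -2.1, 1.2]
opening: 0.0003
gripper_force: 0.8
clock: 4.65
position: [0.5344, -0.1421, 0.0657]
orientation: [-0.0, 0.676, 0.737, -0.0]
wrist_force: [-0.6, 0.1, 0.1]
opening: 0.0002
gripper_force: 0.0
t 4.65 pos [ 0.5344 -0.1421  0.0657] yaw 94.99282006360463 q [-0.31  0.57  1.96  0.    0.61 -0.4 ] F [-0.6  0.1  0.1]
shares [-0.     -0.0002 -0.0026] [-0.0002 -0.0002 -0.0002]
```

```bash
python3 -m handwheel '[[-0.02,0,-0.02,0,0,0,1],[-0.05,0,-0.06,0,0,0,1],[-0.05,0,-0.1,0,0,0,1],[-0.05,0,-0.1,0,0,0,1],[-0.05,0,-0.1,0,0,0,1]]'
python3 go.py .5363 -.165 .11 95
python3 - <<'E'
from h import *
im,d,c,P=look('wrist','pics/w2.png')
C=np.array([.4965,-.1685]);ex=np.array([np.cos(np.radians(4.9)),np.sin(np.radians(4.9))]);ey=np.array([-ex[1],ex[0]])
for m in env.masks_of('wrist','pink_cover')[:1]:
    q=P[m['pixels']&(P[...,2]>.07)&(P[...,2]<.082)][:,:2]-C
    print(m['conf'],np.percentile(q@ex,[1,99]),np.percentile(q@ey,[1,99]))
q=P[...,:2]-C;x=q@ex;y=q@ey
k=(d>0)&(x>.03)&(x<.055)&(P[...,2]<.07)&(P[...,2]>.045)
for a in np.arange(-.05,.05,.01):
    z=P[...,2][k&(y>a)&(y<a+.01)]
    print(a.round(3),len(z),np.median(z) if len(z) else 0)
E
```

```text
clock: 5.15
position: [0.5369, -0.1679, 0.1165]
orientation: [0.001, 0.676, 0.737, 0.0]
wrist_force: [0.0, 0.3, -0.1]
opening: 0.0004
gripper_force: 0.0
t 5.15 pos [ 0.5369 -0.1679  0.1165] yaw 94.94819555392392 q [-0.36  0.5   1.91 -0.    0.73 -0.44] F [ 0.   0.3 -0.1]
shares [ 0.0058 -0.0007  0.013 ] [ 0.0015  0.0007 -0.0012]
0.92 [0.01718356 0.06245767] [0.036322   0.10634322]
-0.05 0 0
-0.04 0 0
-0.03 39 0.05639453387603793
-0.02 362 0.05655340753853731
-0.01 437 0.0569413793088234
0.0 443 0.05684778629784504
0.01 485 0.05649074346572
0.02 486 0.05644264616754338
0.03 72 0.062483749683979406
0.04 0 0
```

View pics/w2.png

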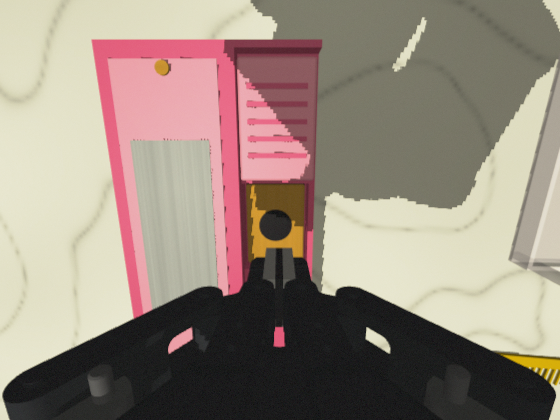

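The cover now sits at rows 50–180, about 72 mm along. The brass catch is exposed in the recess (columns 248–303) and the tip is above it. Now I'll press it down.

```bash
python3 -m handwheel '[[0.005,0,0.05,0,0,0,1],[0.005,0,0.09,0,0,0,1],[0.005,0,0.11,0,0,0,1],[0.005,0,0.12,0,0,0,1],[0.005,0,0.126,0,0,0,1],[0.005,0,0.132,0,0,0,1],[0.005,0,0.137,0,0,0,1],[0.005,0,0.14,0,0,0,1],[0.005,0,0.14,0,0,0,1],[0.005,0,0.14,0,0,0,1]]'
python3 go.py .5363 -.165 .046 95
```

```text
clock: 6.25
position: [0.5363, -0.1645, 0.0469]
orientation: [0.0, 0.676, 0.737, 0.0]
wrist_force: [-6.2, 1.9, 18.0]
opening: 0.0002
gripper_force: 9.0
t 6.25 pos [ 0.5363 -0.1645  0.0469] yaw 94.99409084899997 q [-0.35  0.61  1.95 -0.    0.59 -0.44] F [-6.2  1.9 18. ]
shares [-0.001  -0.0002  0.0019] [ 0.0004  0.0002 -0.0001]
```

Contact is at 18 N and z is 0.0469, so the catch has bottomed out. I'll retract well clear and check the drawer.

```bash
python3 -m handwheel '[[0,0,-0.03,0,0,0,1],[0,0,-0.1,0,0,0,1],[0,0,-0.2,0,0,0,1],[-0.2,0,-0.3,0,0,0,1],[-0.2,0,-0.3,0,0,0,1],[-0.2,0,-0.3,0,0,0,1],[-0.2,0,-0.3,0,0,0,1],[-0.2,0,-0.3,0,0,0,1]]'
python3 - <<'E'
from h import *
im,d,c,P=look('scene','pics/s2.png')
C=np.array([.4965,-.1685]);ex=np.array([np.cos(np.radians(4.9)),np.sin(np.radians(4.9))]);ey=np.array([-ex[1],ex[0]])
for t in ['pink_cover','pink_drawer']:
  for m in env.masks_of('scene',t)[:1]:
    p=P[m['pixels']&(d>0)]; q=p[:,:2]-C
    print(t,m['conf'],np.percentile(q@ex,[2,50,98]),np.percentile(q@ey,[2,98]),np.percentile(p[:,2],[2,98]))
E
```

```text
clock: 7.05
position: [0.5446, -0.2635, 0.1954]
orientation: [-0.0, 0.676, 0.737, 0.0]
wrist_force: [-0.1, 0.5, 0.3]
opening: 0.0002
gripper_force: 0.0
pink_cover 0.67 [0.01662243 0.04423637 0.06250747] [0.03370631 0.1027967 ] [0.06388005 0.07789209]
pink_drawer 0.67 [0.06408293 0.09586783 0.09798095] [-0.10083021  0.09652391] [0.00513615 0.03668898]
```

View pics/s2.png

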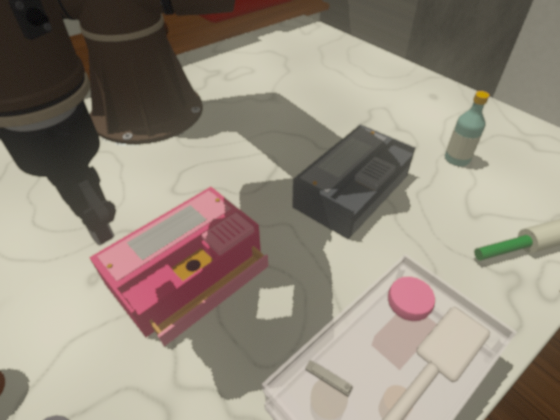

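The drawer (front edge from (165, 335) to (265, 262)) is out about 32 mm: its face is at own x 97 mm against the box's 65 mm. The cover is at about 72 mm, the grey box hasn't moved, and the hand is clear.

```bash
python3 -c "
from cell import env
print(env.finish_job())"
```

```text
the job is handed in; nothing more can be done
None
```

The job is handed in: the pink cover is about 72 mm along its groove, the catch is fully pressed, the drawer is out about 32 mm, the grey box is untouched and the hand is clear; no verdict was returned.

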